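Check the scale, then weigh the spray bottle

ROBOT

A 7-joint arm with a two-finger parallel gripper is mounted at the origin on a cart in front of the work surface, level with it; the furniture and walls round the work are solid. World frame = base frame: x ahead of the robot, y to its left, z up, the work surface at z = 0. Lengths are in m, angles in rad, forces in N, time in s.
With the tool pointing down it reaches from about 0.4 to 0.875 m from the base axis. Payload 19.3 kg.
Tool frame: the origin (TCP) lies midway between the tips of the shut fingers; the grasp point (between the pads) lies 19 mm behind it (hold_point_z is the distance from the TCP to the grasp point, in m); z points along the fingers, y is the line along which they close (so a half turn about z gives the same grasp; the last joint's range is limited). The gripper opens to 85 mm and grips with 20 to 120 N. Pads are 22 mm wide; open, the fingers measure 114 mm over their backs; the gripper's body (76 mm by 85 mm) begins 54 mm behind the grasp point. The pads swing forward as they close: fully open they stand 13 mm farther back than shut.
Start: joints at [1.156, 0.521, -0.036, 1.599, 0.021, 1.021, -0.113], TCP at [0.211, -0.588, 0.199] pointing down, gripper open.
Joint ranges: [-2.91, 2.91], [-0.3, 2.13], [-1.5, 1.42], [0.17, 2.43], [-1.26, 4.41], [0.16, 1.93], [-2.52, 2.52]. Speed limits (rad/s): [1.89, 1.89, 2.39, 2.39, 3.01, 3.01, 3.01].

INTERFACE

Orientations are given as [roll, pitch, yaw] about the fixed x, y, z axes, in that order (R = Rz(yaw) Ry(pitch) Rx(roll)).
In Python, from cell import get_state, get_image, job_done, hold_point_z gives the robot as it stands.
- The arm moves only by the shell command python3 -m handwheel 'ROWS' [OPENING] [FORCE]. ROWS is JSON, a list that holds one entry, the list of rows, each a list of 6 numbers: the shift along the world's x, y, z in mm, then the turn, a rotation vector about the world's x, y, z in rad. In form: [[[dx, dy, dz, wx, wy, wz], ...]]. A call has 1 to 5 rows; each row shifts and turns the commanded pose from where the row before left it; what a row does not reach is not made up. A row lasts 1/12 s, in which the tool goes at most 41.7 mm and 7.16 degrees, less where a joint would pass 70% of its speed; a pose out of reach is approached as far as the arm can. A call with a gripper value outside its range is refused whole. OPENING is the closure, from -1 (fully open) to 1 (shut), set as the call begins (- or left out, the last holds). The fingers move at their own pace and stop on an object; FORCE is the grip in N (left out, the last holds). Time passes only in rows, so rows that do not move let the fingers close. It gives the time, the measured TCP pose, the force, the opening and the grip force at its end, in the units of the state.
- get_state(): the state, without advancing time (a new reading comes with each control period).
- get_image(name): name is "scene" or "side" or "wrist"; returns a dict with "frame" (400x640x3 uint8, red, green, blue), "fovy" (degrees; the focal length in pixels is half the picture's height over the tangent of half this angle, whatever the lens; pixels are square), "cx", "cy" (the principal point, pixels), "position" and "rotation" of the camera in the world; the wrist camera has in their place "mount" (4x4, takes a point from camera to tool coordinates, whose origin is the TCP and whose axes are the flange's). Camera axes: x right, y down, z forward; pixel columns grow to the right and rows downward; lengths in m; the calibration is good to about 2 mm. A picture is of the moment at which its call begins: read the wrist's pose just before it. There is no depth.
- job_done(): hands the job in; it is judged then, once.
The state is a dict: "time_s": time; "joint_positions": joint angles; "qvel": joint speeds; "effort": joint torques, N m; "position": TCP position; "ee_rot": TCP orientation; "ft_force": force on the tool from outside, world axes, zero at the start; "torque": the same for the moment, N m; "finger_gap": finger opening in m; "grip_force": force on a finger pad.
Only numpy, scipy, OpenCV 4.12 (cv2) and the standard library are available. Lean on these libraries where they do the work, as an engineer would, in place of code of your own. Each camera call takes 0.05 s, during which the arm holds its last target. There are 200 camera calls.

TASK

Switch the bench scale on by sliding its recessed switch fully to the far end of its slot, then check the scale: set the steel check weight upright in the middle of the pan, let go of it for a good second, and put it back upright in its tray. Then stand the spray bottle upright in the middle of the empty pan and leave it there to be weighed. Set things down gently so that the sprung pan never hits its stop, do not let the weight or the bottle fall over, and leave the other things on the worktop where they are.

Things in the scene. Friction and masses are not known exactly. Their poses are not given: they have to be found in the camera images.
- scale: White bench scale, fixed, 150 mm deep (x) x 250 mm wide (y) x 30 mm high; origin at the centre of its underside; x points away from the robot (turned up to 0.3 rad), y left. Round pan on its left (own y = +48 mm). On its right (centred on own x = 0, y = -80 mm) a rectangular slot, 92 mm along own x, 40 mm wide, 9 mm deep in the flat top, holds the slide switch.
- pan_top (a point): Centre of the upper face of the scale's round flat steel pan: 124 mm diameter, 6 mm thick, its top 56 mm above the worktop when empty. Moves down with the pan; axes parallel to the scale's.
- pan (a joint): How far the sprung pan is pressed straight down, m: 0 empty, stop at 0.016. Spring 900 N/m, damped: the check weight sinks it about 5.5 mm, the bottle 2 to 3 mm.
- switch (a joint): Slide switch of the scale, m: starts at 0 to 0.004 (off), 0.020 fully on, at the end of the slot away from the robot (moves along the scale's +x). Friction about 1.5 N; stays where it is left.
- switch_ridge (a point): Centre of the upper face of the switch's grey ridged thumb piece, 14 mm along the slot, 34 mm across it, 8 mm high, its top within 1 mm below the housing's top (29 mm above the worktop). On its robot side the slot is open and empty for 54 mm or more (fingertip room; slot floor 21 mm above the worktop).
- tray: Grey shallow square tray, fixed to the worktop, 100 x 100 mm, 14 mm high, walls 4 mm, on one side of the scale (left or right); home of the check weight. Origin at the centre of its underside.
- tray_in (a point): Centre of the tray's inner floor, 4 mm above the worktop; inside 92 x 92 mm.
- check_weight: Steel check weight, 0.5 kg, 88 mm high: round foot 52 mm diameter and 32 mm high, above it a cone to 38 mm, then a straight round handle 24 mm diameter up to 88 mm. Origin at the centre of its underside. Starts upright in the tray.
- spray_bottle: Light-blue slim round bottle with a cap, standing on the worktop on the other side of the scale from the tray: 44 mm diameter, 163 mm high (cap, from 131 mm up, 39 mm diameter, fixed to it), 0.18 to 0.29 kg. Origin at the centre of its underside.
- tape_roll: Roll of beige tape, 96 mm diameter, 25 mm high, behind the scale; bystander. Origin at the centre of its underside.
- tape_measure: Yellow tape measure, 66 x 74 x 33 mm, behind the scale; bystander. Origin at the centre of its underside.
- aerosol: Aerosol can with orange cap, 66 mm diameter, 189 mm high, behind the scale; bystander. Origin at the centre of its underside.
- scrub_brush: Grey scrubbing brush, 61 x 155 x 91 mm, back left; bystander. Origin at the centre of its underside.

How it is judged:
By the outcome, as a careful person would: the job done as asked, in the order asked, and still so for the second after the job is handed in, with the robot touching nothing.
It also fails if it takes over 72 s, if anything falls off the work surface, if the arm or the gripper's body presses on something with over 40 N, if the wrist force passes 120 N, or if a joint passes its speed limit or range.

## Working session

There is one attempt and no reset: what is moved stays moved. The work goes in short steps, Python scripts to look and compute and a shell command to move; the robot and the scene stay as the last step left them, time stands still between calls to the robot, and variables do not carry over. Pictures are saved under pics/ and viewed, at most 10 in all, crops included, and the job is handed in when it is done.

```bash
ls; mkdir -p pics; cat > h.py <<'E'
import numpy as np, cv2
from cell import get_state,get_image,hold_point_z
def grab(n,name):
    im=get_image(n); cv2.imwrite(f'pics/{name}.png',im['frame'][:,:,::-1]); np.save(f'pics/{name}.npy',im,allow_pickle=True); return im
def load(name): return np.load(f'pics/{name}.npy',allow_pickle=True).item()
def cam(im,st=None):
    f=200/np.tan(np.radians(im['fovy'])/2)
    K=np.array([[f,0,im['cx']],[0,f,im['cy']],[0,0,1]])
    return K,np.array(im['rotation']).reshape(3,3),np.array(im['position'])
def ray(im,u,v,z):
    K,R,p=cam(im); d=R@np.linalg.solve(K,[u,v,1]); return p+d*(z-p[2])/d[2]
def proj(im,P):
    K,R,p=cam(im); q=K@(R.T@(np.array(P)-p)); return q[:2]/q[2]
E
python3 - <<'E'
from h import *
a=grab('scene','s1');b=grab('side','d1')
for i in(a,b): print({k:(np.round(v,3).tolist() if k!='frame' else 0) for k,v in i.items()})
s=get_state();print(s);print(hold_point_z)
E
```

```text
pics
{'frame': 0, 'fovy': 52.867, 'cx': 321.03, 'cy': 196.579, 'position': [0.075, 0.775, 0.887], 'rotation': [-2.314, 0.004, -2.577]}
{'frame': 0, 'fovy': 43.858, 'cx': 324.11, 'cy': 198.307, 'position': [-0.226, 1.191, 0.863], 'rotation': [-2.071, -0.018, -2.548]}
{'time_s': 0.1, 'joint_positions': array([ 1.15573517,  0.52193893, -0.03632372,  1.59994441,  0.02120486,
        1.02109604, -0.11280554]), 'qvel': array([ 0.00110794, -0.00159248,  0.00056428, -0.00015598, -0.00116565,
        0.00075665, -0.00066984]), 'effort': array([ 3.39216385e-03, -9.28492427e+01,  1.98384002e+00, -3.70535338e+01,
        1.82314828e-02,  5.24126168e-03,  1.97861264e-04]), 'position': array([ 0.21114263, -0.58790468,  0.19899535]), 'ee_rot': array([-3.14059392e+00,  7.57878763e-05,  3.44843875e-01]), 'ft_force': array([-0.70672648,  0.16433118,  0.1092226 ]), 'torque': array([-0.05857821,  0.00903646,  0.01206699]), 'grip_force': 0.0, 'finger_gap': 0.085403571825799}
0.0187
```

```bash
python3 - <<'E'
s=open('h.py').read().replace("np.array(im['rotation']).reshape(3,3)","Rot.from_euler('xyz',im['rotation']).as_matrix()").replace("import numpy as np, cv2","import numpy as np, cv2\nfrom scipy.spatial.transform import Rotation as Rot")
open('h.py','w').write(s)
E
```

```text
(no output)
```

View pics/s1.png

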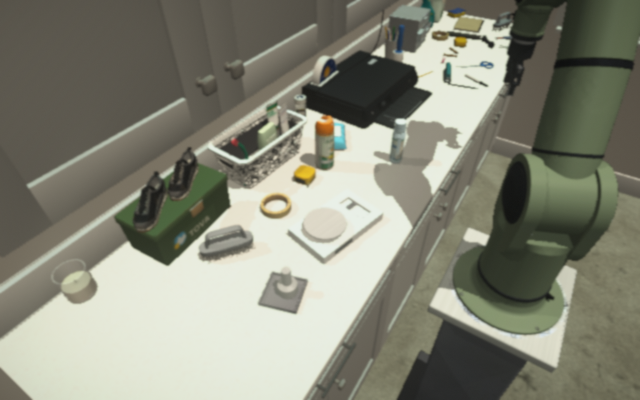

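View pics/d1.png

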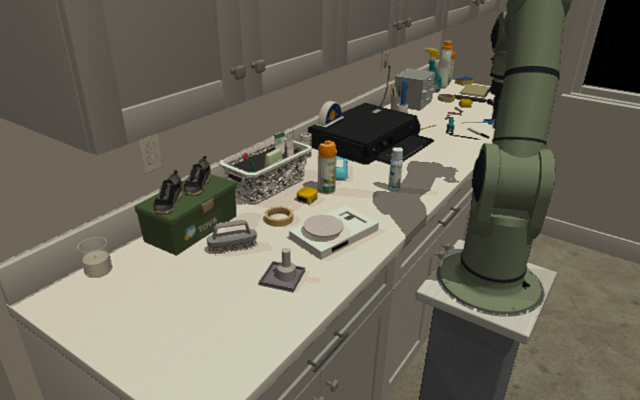

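Scene view: scale with its pan at about (325,225), tray and weight at (285,288), bottle at (398,140). Side view: pan (323,228), tray (283,275), bottle (396,170). I'll enlarge the area around the scale.

```bash
python3 - <<'E'
from h import *
a=cv2.imread('pics/s1.png')[110:320,250:420];b=cv2.imread('pics/d1.png')[135:300,250:420]
A=cv2.resize(a[70:],None,fx=4,fy=4,interpolation=cv2.INTER_CUBIC) # scene rows 180..320
B=cv2.resize(b,None,fx=4,fy=4,interpolation=cv2.INTER_CUBIC)
cv2.imwrite('pics/z1.png',A[:600,:]);cv2.imwrite('pics/z2.png',B[:600])
# first pass
s=load('s1');d=load('d1')
for im,l in((s,[(325,225,.056),(284,291,.004),(287,270,.088),(396,160,0),(400,122,.163)]),(d,[(323,228,.056),(283,276,.004),(286,250,.088),(396,188,0),(397,150,.163)])):
    for u,v,z in l: print(u,v,z,ray(im,u,v,z).round(3))
E
```

```text
325 225 0.056 [0.488 0.109 0.056]
284 291 0.004 [0.48  0.322 0.004]
287 270 0.088 [0.471 0.312 0.088]
396 160 0 [ 0.469 -0.346  0.   ]
400 122 0.163 [ 0.472 -0.337  0.163]
323 228 0.056 [0.485 0.117 0.056]
283 276 0.004 [0.48  0.322 0.004]
286 250 0.088 [0.475 0.312 0.088]
396 188 0 [ 0.469 -0.354  0.   ]
397 150 0.163 [ 0.47  -0.332  0.163]
```

View pics/z2.png

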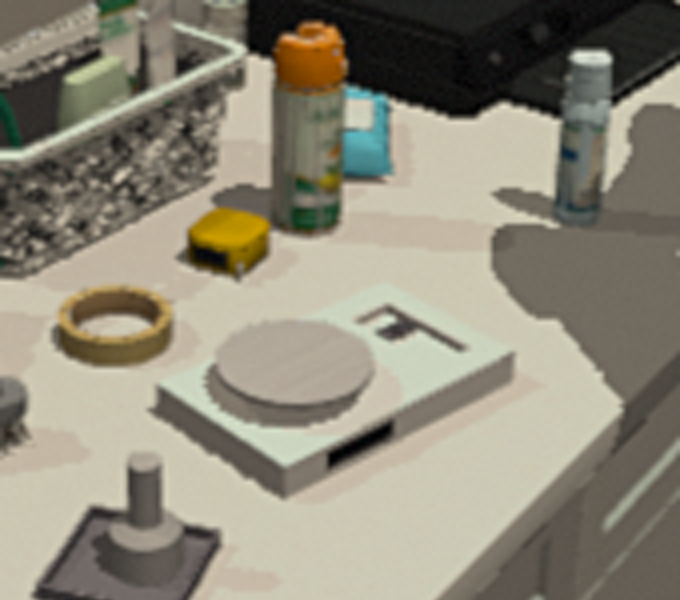

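```bash
python3 - <<'E'
from h import *
d=load('d1')
def r(u,v,z): return ray(d,250+u/4-.4,135+v/4-.4,z)[:2]
c=[r(158,390,.03),r(287,470,.03),r(515,353,.03),r(388,287,.03)]
L,F,R_,B=c
print('corners',np.round(c,3),'centre',np.mean(c,0).round(4))
for p,q in((L,F),(F,R_),(R_,B),(B,L)): print(np.linalg.norm(q-p).round(3),np.degrees(np.arctan2(*(q-p)[::-1])).round(1))
print('pan',r(294.5,363.5,.056).round(4))
for n,u,v,z in(('ridge',398,328,.029),('handle',145,461,.088),('foottop',146,533,.032),('bot top',591,57,.163),('bot base',579,212,0)): print(n,r(u,v,z).round(4))
# tray corners, top .014
t=[r(92,508,.014),r(220,535,.014)];print('tray',np.round(t,4))
# pan by mask from scene
E
```

```text
corners [[ 0.579  0.164]
 [ 0.437  0.195]
 [ 0.38  -0.047]
 [ 0.52  -0.079]] centre [0.4791 0.0582]
0.146 167.7
0.249 -103.3
0.143 -12.8
0.25 76.2
pan [0.4922 0.1048]
ridge [ 0.4781 -0.0269]
handle [0.4759 0.3116]
foottop [0.4724 0.3167]
bot top [ 0.4735 -0.3426]
bot base [ 0.4754 -0.3533]
tray [[0.5375 0.2967]
 [0.4435 0.2694]]
```

View pics/z1.png

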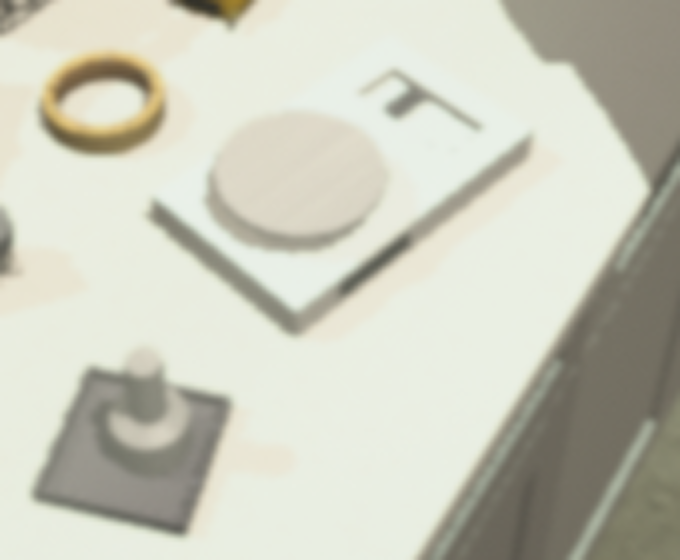

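Both views agree. The scale is at about (0.479, 0.058) with yaw −0.235. Its pan is at (0.490, 0.105) and the ridge at (0.478, −0.027). In crop z1 the pan is at (299,175), the ridge at (405,100) and the handle top at (143,355). I'll move over the switch with the fingers shut.

```bash

python3 -m handwheel '[[[10,24,16,0,0,0.066],[16,36,16,0,0,0.066],[16,36,16,0,0,0.066],[16,36,12,0,0,0.066],[16,36,0,0,0,0.066]]]' 1 40
python3 -m handwheel '[[[17,38,0,0,0,0.066],[17,38,0,0,0,0.066],[17,38,0,0,0,0.066],[17,38,0,0,0,0.066],[17,38,0,0,0,0.066]]]'
python3 -m handwheel '[[[17,38,0,0,0,0.066],[17,38,0,0,0,0.066],[17,38,0,0,0,0.066],[17,38,0,0,0,0.066],[17,38,0,0,0,0.066]]]'
python3 -m handwheel '[[[12,19,-10,0,0,0],[0,0,-10,0,0,0],[0,0,0,0,0,0]]]'
python3 - <<'E'
from h import *
s=get_state();a=get_image('wrist');a['st']=s
np.save('pics/w1.npy',a,allow_pickle=True);cv2.imwrite('pics/w1.png',a['frame'][:,:,::-1])
print(s['position'].round(4),s['ee_rot'].round(3),s['joint_positions'].round(2),a['fovy'],a['cx'],a['cy'],np.round(a['mount'],4).tolist())
E
```

```text
time_s: 0.52
position: [0.2854, -0.4206, 0.2608]
ee_rot: [3.139, 0.0, 0.678]
ft_force: [1.5, -1.2, -0.4]
finger_gap: 0.0256
grip_force: 0.0
time_s: 0.93
position: [0.3698, -0.2297, 0.2589]
ee_rot: [3.141, 0.0, 1.008]
ft_force: [1.7, 0.1, 0.6]
finger_gap: -0.0003
grip_force: 0.0
time_s: 1.35
position: [0.4548, -0.0397, 0.2589]
ee_rot: [3.141, 0.0, 1.338]
ft_force: [1.5, -0.7, -0.8]
finger_gap: -0.0001
grip_force: 0.0
time_s: 1.6
position: [0.4659, -0.0217, 0.2371]
ee_rot: [-3.139, 0.0, 1.337]
ft_force: [-1.3, -1.3, -0.8]
finger_gap: -0.0
grip_force: 0.0
[ 0.4659 -0.0217  0.2371] [-3.139  0.     1.337] [ 0.39  0.26 -0.56  1.93  0.16  1.   -0.48] 59.206085911341646 314.9038668437853 195.3162547932922 [[-0.0005, -0.9471, -0.321, 0.0828], [1.0, -0.0001, -0.0012, -0.0008], [0.0011, -0.321, 0.9471, -0.1745], [0.0, 0.0, 0.0, 1.0]]
```

View pics/w1.png

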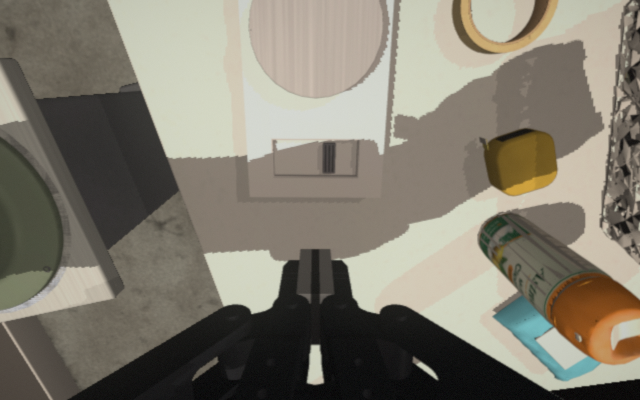

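The wrist view shows the slot from (274,138) to (358,176), the ridge centred at (329,157), and the shut fingertips at (316,255).

```bash
cat >> h.py <<'E'
def wray(a,u,v,z):
    st=a['st'];R=Rot.from_euler('xyz',st['ee_rot']).as_matrix();M=np.array(a['mount'])
    f=200/np.tan(np.radians(a['fovy'])/2)
    o=st['position']+R@M[:3,3]; d=R@M[:3,:3]@[(u-a['cx'])/f,(v-a['cy'])/f,1]
    return (o+d*(z-o[2])/d[2])[:2]
def wgrab(name):
    s=get_state();a=get_image('wrist');a['st']=s
    np.save(f'pics/{name}.npy',a,allow_pickle=True);cv2.imwrite(f'pics/{name}.png',a['frame'][:,:,::-1]);return a
E
python3 - <<'E'
from h import *
a=load('w1')
S=[wray(a,*p,.03) for p in((274,138),(358,138),(274,176),(358,176))]
print(np.round(S,4)); c=np.mean(S,0);ax=(S[1]-S[0]+S[3]-S[2])
print('slot centre',c.round(4),'len',np.linalg.norm(S[1]-S[0]),'wid',np.linalg.norm(S[2]-S[0]),'yaw',np.arctan2(ax[1],ax[0]))
r=wray(a,329.5,157,.029);print('ridge',r.round(4))
y=np.arctan2(ax[1],ax[0]);e=np.array([np.cos(y),np.sin(y)]);n=np.array([-e[1],e[0]])
print('ridge own x',(r-c)@e,(r-c)@n)
print('pan',(c+n*.128).round(4), 'scalecorners', wray(a,248,196,.03),wray(a,382,197,.03))
print('pan left/right edge',wray(a,249,28,.056),wray(a,387,28,.056), 'bottom',wray(a,317,97,.056))
E
```

```text
[[ 0.4253  0.0076]
 [ 0.5139 -0.0135]
 [ 0.4138 -0.0337]
 [ 0.5056 -0.0555]]
slot centre [ 0.4646 -0.0238] len 0.09110859714783744 wid 0.04277728056200421 yaw -0.23340188821051927
ridge [ 0.4792 -0.0271]
ridge own x 0.014959278183963545 0.0001548777863242868
pan [0.4942 0.1008] scalecorners [ 0.3783989 -0.0496772] [ 0.52751222 -0.08629542]
pan left/right edge [0.43411597 0.11390724] [0.55738798 0.08442056] bottom [0.48082385 0.03987862]
```

```bash

python3 -m handwheel '[[[-7,1,-25,0,0,0],[-7,1,-35,0,0,0],[0,0,-35,0,0,0],[0,0,-35,0,0,0],[0,0,-25,0,0,0]]]'
python3 -m handwheel '[[[0,0,-15,0,0,0],[0,0,-10,0,0,0],[0,0,0,0,0,0],[0,0,0,0,0,0]]]'
python3 - <<'E'
from h import *
a=wgrab('w2');s=a['st'];print(s['position'],s['ft_force'])
f=a['frame'][60:400,120:520];cv2.imwrite('pics/w2c.png',cv2.resize(f,None,fx=1.5,fy=1.5)[:,:,::-1])
E
```

```text
time_s: 2.07
position: [0.4515, -0.0221, 0.0821]
ee_rot: [-3.14, 0.001, 1.333]
ft_force: [-0.1, 0.3, 0.3]
finger_gap: 0.0
grip_force: 0.0
time_s: 2.4
position: [0.4528, -0.0213, 0.0594]
ee_rot: [3.141, 0.0, 1.334]
ft_force: [0.6, -0.1, -0.2]
finger_gap: 0.0001
grip_force: 0.0
[ 0.45275708 -0.02125115  0.05942408] [ 0.60609849 -0.129249   -0.1815012 ]
```

View pics/w2c.png

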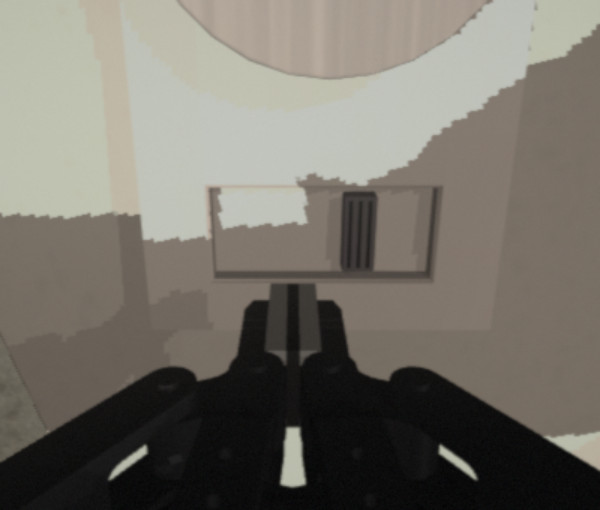

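The close view shows the slot rim at crop (210,187), (440,187), (432,280) and (213,280). The ridge spans crop x 342–375, and the fingers are at x 267–318.

```bash
python3 - <<'E'
from h import *
a=load('w2')
S=[wray(a,120+u/1.5,60+v/1.5,.03) for u,v in((208,186),(441,186),(213,281),(433,281))]
print(np.round(S,4));c=np.mean(S,0);print('c',c.round(4),np.linalg.norm(S[1]-S[0]),np.linalg.norm(S[3]-S[2]),np.linalg.norm(S[2]-S[0]))
e=np.array([np.cos(-.2334),np.sin(-.2334)]);n=np.array([-e[1],e[0]])
for u in(342,376):print('ridge edge own x',(wray(a,120+u/1.5,60+230/1.5,.029)-c)@e)
t=a['st']['position'][:2]-c;print('tcp own',t@e,t@n); print('pan',c+.128*n)
E
```

```text
[[ 0.4236  0.0073]
 [ 0.5149 -0.0148]
 [ 0.4135 -0.0341]
 [ 0.5053 -0.0563]]
c [ 0.4643 -0.0245] 0.09396191719906052 0.09442117777517699 0.042603039260601126
ridge edge own x 0.007655783982975033
ridge edge own x 0.02182870356280878
tcp own -0.011977611803937168 0.00046414230087601666
pan [0.49390727 0.10005639]
```

```bash

python3 -m handwheel '[[[0,0,-15,0,0,0],[0,0,-10,0,0,0],[0,0,-5,0,0,0],[0,0,-4,0,0,0],[0,0,0,0,0,0]]]'
python3 -m handwheel '[[[5,-1.2,0,0,0,0],[4,-0.9,0,0,0,0],[2,-0.5,0,0,0,0],[0,0,0,0,0,0]]]'
```

```text
time_s: 2.87
position: [0.4524, -0.0206, 0.0246]
ee_rot: [-3.141, 0.0, 1.335]
ft_force: [-0.6, -0.4, 0.4]
finger_gap: 0.0002
grip_force: 0.0
time_s: 3.2
position: [0.4644, -0.0234, 0.0251]
ee_rot: [3.141, -0.0, 1.334]
ft_force: [-1.0, -0.0, -0.6]
finger_gap: -0.0
grip_force: 0.0
```

```bash

python3 -m handwheel '[[[3,-0.7,0,0,0,0],[3,-0.7,0,0,0,0],[3,-0.7,0,0,0,0],[3,-0.7,0,0,0,0],[0,0,0,0,0,0]]]'
python3 -m handwheel '[[[1.5,-0.35,0,0,0,0],[1.5,-0.35,0,0,0,0],[0,0,0,0,0,0]]]'
python3 -m handwheel '[[[1,-0.25,0,0,0,0],[1,-0.25,0,0,0,0],[0,0,0,0,0,0]]]'
```

```text
time_s: 3.62
position: [0.4763, -0.0262, 0.0249]
ee_rot: [3.141, -0.0, 1.335]
ft_force: [-0.2, 0.8, 0.2]
finger_gap: 0.0001
grip_force: 0.0
time_s: 3.87
position: [0.4788, -0.0268, 0.0249]
ee_rot: [3.141, -0.0, 1.335]
ft_force: [-0.3, -0.2, -0.6]
finger_gap: 0.0
grip_force: 0.0
time_s: 4.12
position: [0.4808, -0.0273, 0.0249]
ee_rot: [3.141, -0.0, 1.335]
ft_force: [0.8, 0.7, 0.4]
finger_gap: 0.0002
grip_force: 0.0
```

```bash

python3 -m handwheel '[[[1,-0.25,0,0,0,0],[1,-0.25,0,0,0,0],[0,0,0,0,0,0]]]'
python3 -m handwheel '[[[1,-0.25,0,0,0,0],[1,-0.25,0,0,0,0],[0,0,0,0,0,0]]]'
python3 -m handwheel '[[[1,-0.25,0,0,0,0],[0,0,0,0,0,0]]]'
python3 - <<'E'
from h import *
a=wgrab('w3');print(a['st']['position'],a['st']['ft_force'])
cv2.imwrite('pics/w3c.png',cv2.resize(a['frame'][60:300,160:480],None,fx=2.5,fy=2.5,interpolation=cv2.INTER_CUBIC)[:,:,::-1])
E
```

```text
time_s: 4.37
position: [0.4828, -0.0278, 0.0249]
ee_rot: [3.141, -0.0, 1.335]
ft_force: [-0.2, 0.2, 0.1]
finger_gap: -0.0
grip_force: 0.0
time_s: 4.62
position: [0.4848, -0.0283, 0.0249]
ee_rot: [3.141, -0.0, 1.335]
ft_force: [-0.8, 0.0, -0.1]
finger_gap: -0.0
grip_force: 0.0
time_s: 4.78
position: [0.4857, -0.0286, 0.0249]
ee_rot: [3.142, 0.0, 1.335]
ft_force: [-0.4, 0.6, -0.2]
finger_gap: -0.0001
grip_force: 0.0
[ 0.48573037 -0.02857137  0.02485777] [-0.44146409  0.58826954 -0.21009432]
```

View pics/w3c.png

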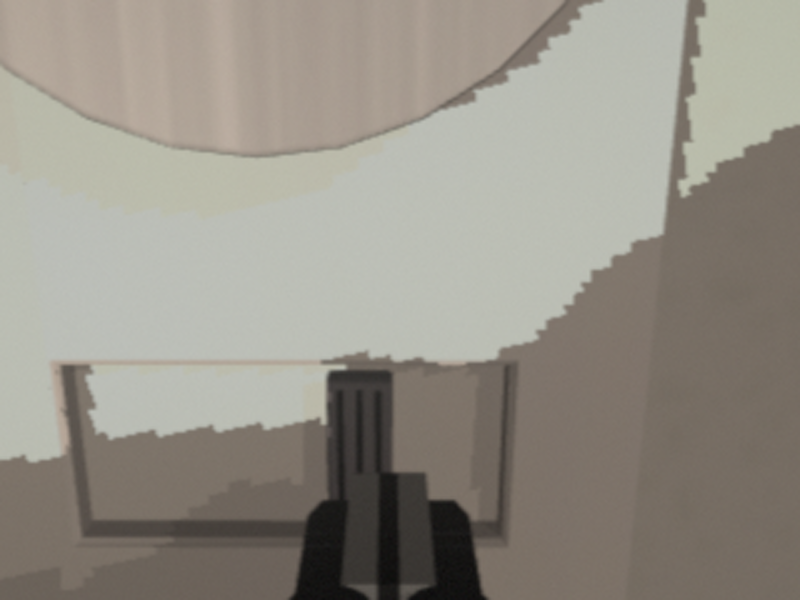

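The ridge hasn't moved: it is still at crop x 330–392, about 0.66 along the slot. The fingers overlap it at x 345–428, so the tips passed above it. I'll back up and feel downward for the slot floor.

```bash

python3 -m handwheel '[[[-11,2.6,0,0,0,0],[-11,2.6,0,0,0,0],[-11,2.6,0,0,0,0],[0,0,0,0,0,0]]]'
python3 -m handwheel '[[[0,0,-1.5,0,0,0],[0,0,-1.5,0,0,0],[0,0,0,0,0,0]]]'
python3 -m handwheel '[[[0,0,-1.5,0,0,0],[0,0,-1.5,0,0,0],[0,0,0,0,0,0]]]'
```

```text
time_s: 5.17
position: [0.4508, -0.0204, 0.0248]
ee_rot: [-3.14, 0.001, 1.336]
ft_force: [0.9, 0.4, 0.3]
finger_gap: -0.0002
grip_force: 0.0
time_s: 5.42
position: [0.4532, -0.0208, 0.0216]
ee_rot: [3.141, -0.0, 1.335]
ft_force: [-0.1, 0.6, 0.3]
finger_gap: -0.0
grip_force: 0.0
time_s: 5.67
position: [0.4526, -0.0208, 0.0185]
ee_rot: [-3.141, 0.0, 1.335]
ft_force: [0.4, 0.7, -0.5]
finger_gap: -0.0001
grip_force: 0.0
```

```bash

python3 -m handwheel '[[[0,0,-1.5,0,0,0],[0,0,-1.5,0,0,0],[0,0,0,0,0,0]]]' | sed -n '2p;4p'
python3 -m handwheel '[[[0,0,-1,0,0,0],[0,0,-1,0,0,0],[0,0,0,0,0,0]]]'| sed -n '2p;4p'
python3 - <<'E'
from h import *
a=wgrab('w4')
cv2.imwrite('pics/w4c.png',cv2.resize(a['frame'][100:340,160:480],None,fx=2.5,fy=2.5,interpolation=cv2.INTER_CUBIC)[:,:,::-1])
E
```

```text
position: [0.4525, -0.0207, 0.0156]
ft_force: [0.1, 1.0, 0.5]
position: [0.4525, -0.0207, 0.0137]
ft_force: [-0.8, -0.2, -0.3]
```

View pics/w4c.png

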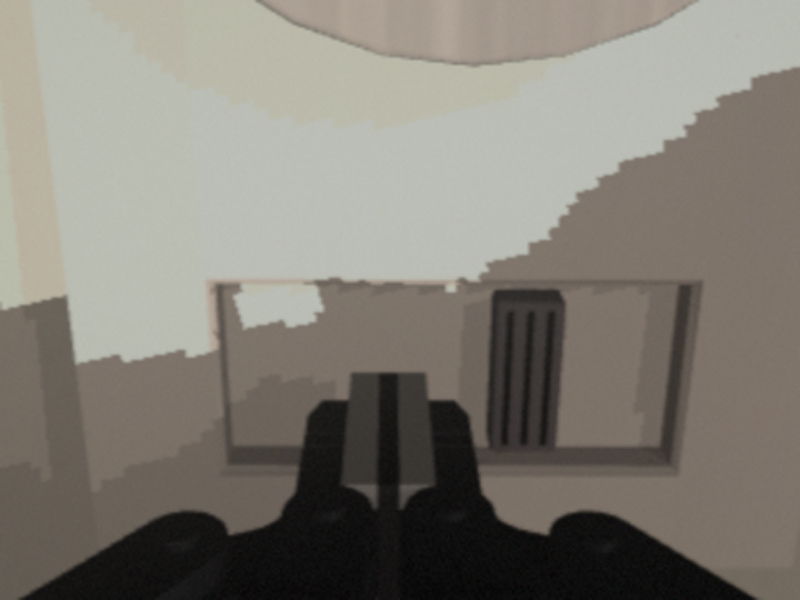

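The fingertip's upper edge is at crop y 373, and it lies over the slot to the robot side of the ridge (ridge at x 490–565). There is still no contact, so I keep going down by feel.

```bash

for i in 1; do
python3 -m handwheel '[[[0,0,-1,0,0,0],[0,0,-1,0,0,0],[0,0,0,0,0,0]]]' | sed -n '2p;4p'
python3 -m handwheel '[[[0,0,-1,0,0,0],[0,0,-1,0,0,0],[0,0,0,0,0,0]]]'| sed -n '2p;4p'
done
```

```text
position: [0.4525, -0.0207, 0.0117]
ft_force: [-0.7, 0.2, 0.5]
position: [0.4525, -0.0207, 0.0097]
ft_force: [-1.1, -0.2, -0.1]
```

```bash

python3 -m handwheel '[[[0,0,-1,0,0,0],[0,0,-1,0,0,0],[0,0,0,0,0,0]]]' | sed -n '2p;4p'
python3 -m handwheel '[[[0,0,-1,0,0,0],[0,0,-1,0,0,0],[0,0,0,0,0,0]]]'| sed -n '2p;4p'
python3 - <<'E'
from h import *
b=grab('side','d2')
p=get_state()['position'];print(proj(b,p),proj(b,p+[0,0,.02]),proj(b,p+[0,0,.06]))
u,v=proj(b,p).astype(int);c=b['frame'][v-50:v+25,u-50:u+50]
cv2.imwrite('pics/d2c.png',cv2.resize(c,None,fx=8,fy=8,interpolation=cv2.INTER_CUBIC)[:,:,::-1]);print(u-50,v-50)
E
```

```text
position: [0.4525, -0.0207, 0.0077]
ft_force: [-0.0, -0.3, 0.1]
position: [0.4525, -0.0207, 0.0057]
ft_force: [-0.2, -0.9, 0.4]
[354.4596234  225.83036741] [354.75123673 220.60348797] [355.34497011 209.96140661]
304 175
```

View pics/d2c.png

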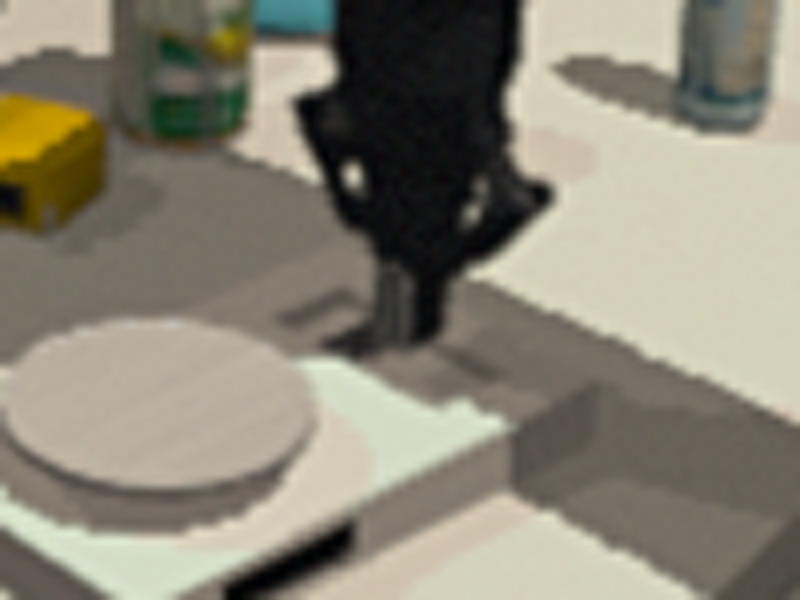

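The side view shows the real fingertip at crop (405,347), i.e. pixel (354.6,218.4). That is only about z=0.034, so the tips end about 28 mm short of the reported TCP, which agrees with the wrist view. I'll go on down until the slot floor is felt.

```bash

python3 -m handwheel '[[[0,0,-1.5,0,0,0],[0,0,-1.5,0,0,0],[0,0,0,0,0,0]]]' | sed -n '2p;4p'
python3 -m handwheel '[[[0,0,-1,0,0,0],[0,0,-1,0,0,0],[0,0,0,0,0,0]]]'| sed -n '2p;4p'
python3 -m handwheel '[[[0,0,-1,0,0,0],[0,0,-1,0,0,0],[0,0,0,0,0,0]]]'| sed -n '2p;4p'
```

```text
position: [0.4524, -0.0207, 0.0026]
ft_force: [-0.4, -0.1, -0.5]
position: [0.4525, -0.0207, 0.0007]
ft_force: [0.6, -0.5, -1.1]
position: [0.4525, -0.0207, -0.0013]
ft_force: [0.2, 0.0, 0.2]
```

```bash

python3 -m handwheel '[[[0,0,-1,0,0,0],[0,0,-1,0,0,0],[0,0,0,0,0,0]]]' | sed -n '2p;4p'
python3 -m handwheel '[[[0,0,-1,0,0,0],[0,0,0,0,0,0]]]'| sed -n '2p;4p'
python3 -m handwheel '[[[0,0,-1,0,0,0],[0,0,0,0,0,0]]]'| sed -n '2p;4p'
```

```text
position: [0.4525, -0.0207, -0.0033]
ft_force: [-0.7, -0.8, 0.2]
position: [0.4525, -0.0207, -0.0043]
ft_force: [0.1, 0.4, 0.7]
position: [0.4525, -0.0207, -0.0053]
ft_force: [-0.1, -0.1, -0.6]
```

```bash

for r in 1; do
python3 -m handwheel '[[[0,0,-1,0,0,0],[0,0,0,0,0,0]]]' | sed -n '2p;4p'
python3 -m handwheel '[[[0,0,-1,0,0,0],[0,0,0,0,0,0]]]'| sed -n '2p;4p'
python3 -m handwheel '[[[0,0,-1,0,0,0],[0,0,0,0,0,0]]]'| sed -n '2p;4p'
done
python3 - <<'E'
from h import *
b=grab('side','d3');a=wgrab('w5')
# column profile of brightness along the finger in the side image
g=cv2.cvtColor(b['frame'],cv2.COLOR_RGB2GRAY)
for u in(352,354,356,358): print(u,g[208:226,u].tolist())
E
```

```text
position: [0.4525, -0.0207, -0.0063]
ft_force: [-0.2, 0.8, 1.1]
position: [0.4525, -0.0207, -0.0073]
ft_force: [-0.1, -1.2, -0.6]
position: [0.4525, -0.0207, -0.0083]
ft_force: [-0.4, 0.0, 0.2]
352 [17, 16, 14, 34, 70, 59, 58, 57, 56, 51, 51, 47, 53, 74, 131, 192, 218, 217]
354 [18, 19, 15, 15, 30, 58, 66, 66, 65, 63, 61, 63, 56, 57, 77, 126, 184, 219]
356 [16, 15, 14, 13, 18, 14, 19, 16, 11, 11, 15, 10, 17, 52, 98, 106, 127, 189]
358 [11, 16, 18, 13, 14, 12, 16, 18, 16, 13, 13, 25, 62, 100, 110, 108, 108, 139]
```

The tip now reads about z=0.022 in the side view, so it is inside the slot. Pushing along +x of the scale.

```bash

python3 -m handwheel '[[[4,-0.9,0,0,0,0],[4,-0.9,0,0,0,0],[3,-0.7,0,0,0,0],[0,0,0,0,0,0]]]'| sed -n '2p;4p'
python3 -m handwheel '[[[2,-0.5,0,0,0,0],[2,-0.5,0,0,0,0],[2,-0.5,0,0,0,0],[2,-0.5,0,0,0,0]]]'| sed -n '2p;4p'
python3 -m handwheel '[[[2,-0.5,0,0,0,0],[2,-0.5,0,0,0,0],[0,0,0,0,0,0]]]'| sed -n '2p;4p'
python3 - <<'E'
from h import *
a=wgrab('w6');g=cv2.cvtColor(a['frame'],cv2.COLOR_RGB2GRAY)
for v in(215,225,235): print(v,g[v,180:460:4].tolist())
E
```

```text
position: [0.4645, -0.0234, -0.0081]
ft_force: [-0.4, 0.7, 0.2]
position: [0.4715, -0.0253, -0.0082]
ft_force: [-1.0, 0.6, 0.2]
position: [0.476, -0.0263, -0.0082]
ft_force: [-0.4, 0.0, -0.1]
215 [180, 181, 180, 181, 180, 180, 181, 182, 182, 181, 182, 182, 182, 182, 181, 181, 181, 181, 182, 180, 182, 182, 182, 181, 182, 181, 182, 182, 181, 181, 181, 182, 182, 181, 183, 181, 181, 181, 181, 181, 181, 181, 180, 181, 181, 181, 119, 115, 115, 114, 116, 116, 114, 115, 114, 114, 115, 113, 112, 113, 113, 113, 113, 112, 113, 112, 114, 112, 114, 113]
225 [182, 180, 181, 180, 180, 181, 180, 180, 181, 181, 181, 180, 180, 181, 180, 182, 181, 181, 181, 181, 181, 181, 181, 181, 181, 181, 182, 181, 182, 181, 181, 182, 180, 182, 180, 180, 182, 180, 180, 181, 180, 179, 168, 143, 119, 114, 114, 115, 114, 114, 114, 114, 114, 115, 115, 114, 113, 112, 112, 113, 112, 113, 113, 112, 114, 113, 112, 114, 114, 113]
235 [115, 85, 112, 126, 163, 179, 180, 180, 180, 180, 179, 181, 181, 181, 181, 180, 180, 181, 181, 177, 178, 148, 114, 115, 103, 106, 113, 115, 114, 110, 104, 113, 114, 114, 114, 104, 113, 114, 48, 45, 42, 45, 45, 44, 45, 65, 114, 113, 114, 103, 102, 101, 101, 88, 63, 83, 112, 113, 111, 112, 112, 112, 112, 111, 112, 111, 113, 112, 112, 112]
```

The ridge is moving: its centre is now about +24 mm along the slot, up from +15 mm. I'll continue to the stop.

```bash

python3 -m handwheel '[[[1.5,-0.35,0,0,0,0],[1.5,-0.35,0,0,0,0],[1.5,-0.35,0,0,0,0],[0,0,0,0,0,0]]]'| sed -n '2p;4p'
python3 -m handwheel '[[[1,-0.25,0,0,0,0],[1,-0.25,0,0,0,0],[1,-0.25,0,0,0,0],[0,0,0,0,0,0]]]'| sed -n '2p;4p'
python3 -m handwheel '[[[1,-0.25,0,0,0,0],[1,-0.25,0,0,0,0],[0,0,0,0,0,0]]]'| sed -n '2p;4p'
python3 - <<'E'
from h import *
a=wgrab('w7');g=cv2.cvtColor(a['frame'],cv2.COLOR_RGB2GRAY)
for v in(235,240): print(v,g[v,140:440:4].tolist())
E
```

```text
position: [0.4804, -0.0274, -0.0082]
ft_force: [-0.1, 0.5, -0.2]
position: [0.4833, -0.0281, -0.0081]
ft_force: [-1.0, 0.4, -0.1]
position: [0.4853, -0.0285, -0.0081]
ft_force: [-0.6, 0.6, 0.1]
235 [181, 180, 179, 175, 139, 83, 84, 114, 134, 177, 179, 180, 180, 180, 181, 180, 181, 180, 182, 182, 179, 181, 181, 181, 179, 181, 180, 182, 180, 178, 179, 114, 113, 115, 106, 110, 113, 115, 115, 109, 109, 113, 115, 107, 105, 146, 123, 114, 46, 44, 43, 45, 45, 45, 44, 61, 100, 100, 64, 86, 113, 113, 112, 113, 114, 113, 113, 111, 111, 112, 113, 112, 111, 113, 113]
240 [179, 179, 178, 178, 158, 86, 85, 113, 148, 180, 179, 181, 181, 181, 180, 181, 180, 181, 179, 182, 181, 181, 181, 181, 181, 181, 180, 180, 180, 181, 182, 149, 114, 115, 114, 114, 113, 113, 114, 114, 113, 112, 112, 113, 113, 103, 100, 99, 49, 54, 50, 51, 49, 49, 48, 48, 101, 100, 58, 85, 113, 111, 113, 111, 112, 112, 111, 110, 112, 114, 111, 112, 112, 113, 112]
```

```bash

python3 -m handwheel '[[[1,-0.25,0,0,0,0],[1,-0.25,0,0,0,0],[0,0,0,0,0,0]]]'| sed -n '2p;4p'
python3 -m handwheel '[[[0.7,-0.17,0,0,0,0],[0.7,-0.17,0,0,0,0],[0,0,0,0,0,0]]]'| sed -n '2p;4p'
python3 - <<'E'
from h import *
a=wgrab('w8');g=cv2.cvtColor(a['frame'],cv2.COLOR_RGB2GRAY)
for v in(235,): print(v,g[v,140:440:4].tolist())
E
```

```text
position: [0.486, -0.0288, -0.0083]
ft_force: [-7.5, 2.5, 5.5]
position: [0.4861, -0.0289, -0.0085]
ft_force: [-15.8, 5.0, 11.9]
235 [179, 179, 179, 158, 102, 84, 103, 116, 160, 178, 180, 180, 180, 180, 178, 180, 180, 181, 181, 179, 180, 182, 180, 178, 179, 181, 180, 181, 179, 178, 181, 177, 114, 113, 105, 113, 115, 112, 114, 105, 113, 115, 114, 102, 105, 112, 121, 109, 45, 44, 45, 44, 47, 47, 45, 87, 100, 98, 72, 92, 112, 112, 113, 112, 112, 113, 114, 113, 112, 112, 112, 113, 112, 112, 114]
```

The force rose to 16 N with no further motion, so the switch is fully on. I'll back off, lift, and refine the positions of the weight and bottle from the first views.

```bash

python3 -m handwheel '[[[-3,0.7,0,0,0,0],[-4,1,3,0,0,0],[0,0,20,0,0,0],[0,8,35,0,0,0],[0,20,36,0,0,0]]]' -1 
python3 -m handwheel '[[[0,36,20,0,0,0],[-2,38,15,0,0,0],[-2,38,0,0,0,0],[-2,38,0,0,0,0],[-2,36,0,0,0,0]]]'
python3 -m handwheel '[[[0,15,0,0,0,0],[0,0,0,0,0,0]]]'
python3 - <<'E'
from h import *
s=load('s1')
print('scene handle top',ray(s,250+143/4-.4,180+355/4-.4,.090)[:2])
d=load('d1');print('side',ray(d,250+145/4-.4,135+461/4-.4,.091)[:2])
a=wgrab('w9');g=cv2.cvtColor(a['frame'],cv2.COLOR_RGB2GRAY)
R=Rot.from_euler('xyz',a['st']['ee_rot']).as_matrix();M=np.array(a['mount']);f=200/np.tan(np.radians(a['fovy'])/2)
def wp(P):
    q=M[:3,:3].T@(R.T@(np.array(P)-a['st']['position'])-M[:3,3]);return f*q[0]/q[2]+a['cx'],f*q[1]/q[2]+a['cy']
u,v=wp([.475,.312,.092]);print(u,v, wp([.475,.312,.004]))
c=cv2.HoughCircles(cv2.medianBlur(g,3),cv2.HOUGH_GRADIENT,1,15,param1=80,param2=18,minRadius=12,maxRadius=32)
for x in c[0][:14]:
    if abs(x[0]-u)<60 and abs(x[1]-v)<60: print(x.round(1),wray(a,x[0],x[1],.092),wray(a,x[0],x[1],.036))
# side-view yaw-check switch
w=load('w8')
E
```

```text
time_s: 12.1
position: [0.4804, -0.0012, 0.0862]
ee_rot: [-3.139, 0.001, 1.332]
ft_force: [0.6, -0.8, 0.8]
finger_gap: 0.0605
grip_force: 0.0
time_s: 12.52
position: [0.4735, 0.1884, 0.1214]
ee_rot: [3.14, -0.001, 1.335]
ft_force: [1.3, -0.4, -0.3]
finger_gap: 0.0853
grip_force: 0.0
time_s: 12.68
position: [0.473, 0.2059, 0.1211]
ee_rot: [3.142, -0.002, 1.34]
ft_force: [-0.4, 0.2, 0.1]
finger_gap: 0.085
grip_force: 0.0
scene handle top [0.47602708 0.31133964]
side [0.47318603 0.31501726]
274.6682289841447 34.24862390815065 (np.float64(287.2301352004189), np.float64(47.439728369809984))
[265.5  29.5  23.3] [0.47090002 0.31531906] [0.46536781 0.32331295]
```

```bash

python3 -m handwheel '[[[0,25,0,0,0,0],[0,33,0,0,0,0],[0,30,-10,0,0,0],[0,20,-20,0,0,0],[0,0,-20,0,0,0]]]'
python3 -m handwheel '[[[0,0,-20,0,0,0],[0,0,-18,0,0,0],[0,0,-10,0,0,0],[0,0,-5,0,0,0],[0,0,0,0,0,0]]]'
python3 -m handwheel '[[[0,0,0,0,0,0],[0,0,0,0,0,0],[0,0,0,0,0,0],[0,0,0,0,0,0],[0,0,0,0,0,0]]]' 1 40
python3 - <<'E'
from h import *
a=wgrab('w10');b=grab('side','d4');c=grab('scene','s4')
im=[cv2.resize(b['frame'][210:310,230:330],(400,400)),cv2.resize(a['frame'][150:350,215:415],(400,400))]
cv2.imwrite('pics/m4.png',np.hstack(im)[:,:,::-1])
E
```

```text
time_s: 13.15
position: [0.4735, 0.3131, 0.0707]
ee_rot: [3.141, -0.003, 1.337]
ft_force: [-0.0, -0.3, -0.9]
finger_gap: 0.0855
grip_force: 0.0
time_s: 13.57
position: [0.4735, 0.3086, 0.0173]
ee_rot: [-3.141, 0.001, 1.334]
ft_force: [-0.4, 0.3, -0.4]
finger_gap: 0.0856
grip_force: 0.0
time_s: 13.98
position: [0.4736, 0.3095, 0.0183]
ee_rot: [3.141, -0.0, 1.335]
ft_force: [-2.0, 0.8, 1.5]
finger_gap: 0.0254
grip_force: 1.9
```

View pics/m4.png

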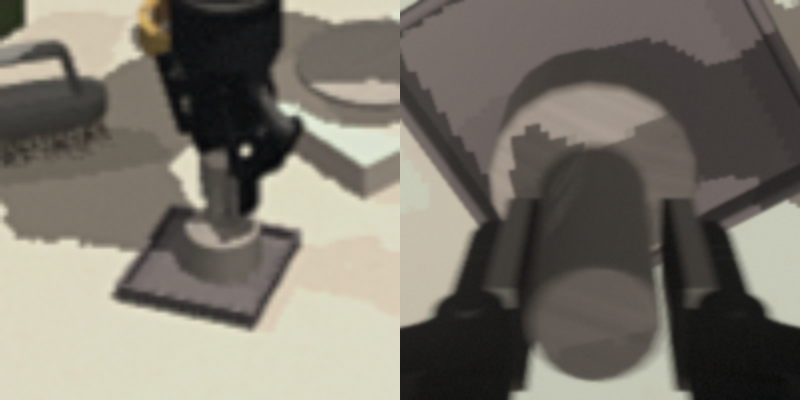

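Left half: the fingers straddle the handle, with the weight upright in its tray. Right half: the handle's top is at (590,320), between the pads at x 510 and 690.

```bash

python3 - <<'E'
from h import *
a=load('w10');print(wray(a,215+192/2,150+322/2,.092),a['st']['position'], 'foot top',wray(a,215+195/2,150+168/2,.036))
E
python3 -m handwheel '[[[0,0,0,0,0,0],[0,0,0,0,0,0],[0,0,0,0,0,0],[0,0,0,0,0,0]]]' 1 40
```

```text
[0.47297797 0.31683695] [0.4735835  0.3094891  0.01832783] foot top [0.47370545 0.31939151]
time_s: 14.47
position: [0.4736, 0.3095, 0.0182]
ee_rot: [3.141, -0.0, 1.335]
ft_force: [-2.5, -1.6, 5.9]
finger_gap: 0.0229
grip_force: 46.7
```

Grip is firm, but the handle sits about 7 mm off the pad centre. I'll re-grip it centred.

```bash

python3 -m handwheel '[[[0,0,0,0,0,0],[0,0,0,0,0,0],[0,0,0,0,0,0],[0,3.5,0,0,0,0],[0,3.5,0,0,0,0]]]' 0
python3 -m handwheel '[[[0,0,0,0,0,0],[0,0,0,0,0,0],[0,0,0,0,0,0],[0,0,0,0,0,0],[0,0,0,0,0,0]]]' 1 50
python3 -m handwheel '[[[0,0,0,0,0,0],[0,0,0,0,0,0]]]' 1 50
python3 -m handwheel '[[[0,0,3,0,0,0],[0,0,5,0,0,0],[0,0,5,0,0,0],[0,0,0,0,0,0]]]'
```

```text
time_s: 14.88
position: [0.4735, 0.3165, 0.0178]
ee_rot: [-3.142, 0.0, 1.334]
ft_force: [-0.1, -0.7, 0.2]
finger_gap: 0.0426
grip_force: 0.0
time_s: 15.3
position: [0.4735, 0.3166, 0.0179]
ee_rot: [-3.142, -0.0, 1.335]
ft_force: [1.4, 2.9, -0.4]
finger_gap: 0.0234
grip_force: 52.2
time_s: 15.47
position: [0.4735, 0.3165, 0.0179]
ee_rot: [-3.142, -0.0, 1.335]
ft_force: [0.5, 2.9, -0.1]
finger_gap: 0.0231
grip_force: 52.2
time_s: 15.8
position: [0.4739, 0.3164, 0.0319]
ee_rot: [3.141, -0.0, 1.335]
ft_force: [-0.3, 0.2, -4.5]
finger_gap: 0.0231
grip_force: 51.8
```

```bash

python3 -m handwheel '[[[0,-5,25,0,0,0],[1,-20,30,0,0,0],[2,-30,20,0,0,0],[3,-35,10,0,0,0],[3,-35,0,0,0,0]]]'
python3 -m handwheel '[[[3,-35,0,0,0,0],[3,-30,0,0,0,0],[2,-17,0,0,0,0],[2,-7,0,0,0,0],[0,0,0,0,0,0]]]'
python3 - <<'E'
from h import *
s=load('s1');print('scene pan',ray(s,250+298.5/4-.4,180+174/4-.4,.056)[:2])
d=load('d1');f=cv2.cvtColor(d['frame'],cv2.COLOR_RGB2HSV)
print(get_state()['position'],get_state()['ft_force'])
a=wgrab('w11')
g=a['frame'].astype(int);
E
```

```text
time_s: 16.22
position: [0.4833, 0.1906, 0.1182]
ee_rot: [3.139, -0.002, 1.336]
ft_force: [1.9, -1.0, -5.2]
finger_gap: 0.023
grip_force: 51.8
time_s: 16.63
position: [0.4929, 0.1005, 0.1159]
ee_rot: [3.141, 0.001, 1.332]
ft_force: [0.1, 1.3, -5.2]
finger_gap: 0.0231
grip_force: 51.8
scene pan [0.49344262 0.10351567]
[0.49287984 0.10048752 0.11593854] [ 0.14375589  1.30501842 -5.15960605]
```

```bash

python3 -m handwheel '[[[0,1.5,-12,0,0,0],[0,0,-14,0,0,0],[0,0,-7,0,0,0],[0,0,-3,0,0,0],[0,0,0,0,0,0]]]'|sed -n '2p;4p'
python3 -m handwheel '[[[0,0,-2,0,0,0],[0,0,-2,0,0,0],[0,0,-2,0,0,0],[0,0,-1,0,0,0],[0,0,0,0,0,0]]]'|sed -n '2p;4p'
python3 -m handwheel '[[[0,0,-1,0,0,0],[0,0,-1,0,0,0],[0,0,-1,0,0,0],[0,0,0,0,0,0]]]'|sed -n '2p;4p'
```

```text
position: [0.4918, 0.1047, 0.0789]
ft_force: [-0.4, -0.7, -4.4]
position: [0.4925, 0.1038, 0.0728]
ft_force: [-1.2, -0.8, -4.3]
position: [0.4925, 0.1038, 0.0697]
ft_force: [-0.2, 0.7, -3.9]
```

```bash

python3 -m handwheel '[[[0,0,-1,0,0,0],[0,0,-1,0,0,0],[0,0,-1,0,0,0],[0,0,0,0,0,0]]]'|sed -n '2p;4p'
python3 -m handwheel '[[[0,0,-1,0,0,0],[0,0,-1,0,0,0],[0,0,0,0,0,0]]]'|sed -n '2p;4p'
```

```text
position: [0.4925, 0.1039, 0.0667]
ft_force: [0.6, -0.5, -1.7]
position: [0.4926, 0.1039, 0.0648]
ft_force: [0.6, 0.3, -0.3]
```

```bash

python3 -m handwheel '[[[0,0,0,0,0,0],[0,0,0,0,0,0],[0,0,0,0,0,0],[0,0,0,0,0,0],[0,0,0,0,0,0]]]' 0
python3 -m handwheel '[[[0,0,0,0,0,0],[0,0,0,0,0,0],[0,0,0,0,0,0],[0,0,0,0,0,0],[0,0,0,0,0,0]]]'|sed -n '2p;4p'
python3 -m handwheel '[[[0,0,0,0,0,0],[0,0,0,0,0,0],[0,0,0,0,0,0],[0,0,0,0,0,0],[0,0,0,0,0,0]]]'|sed -n '2p;4p'
python3 -m handwheel '[[[0,0,0,0,0,0],[0,0,0,0,0,0],[0,0,0,0,0,0],[0,0,0,0,0,0],[0,0,0,0,0,0]]]'|sed -n '2p;4p'
python3 - <<'E'
from h import *
a=wgrab('w12');b=grab('side','d5');grab('scene','s5')
E
```

```text
time_s: 18.85
position: [0.4926, 0.1039, 0.0649]
ee_rot: [3.141, -0.0, 1.335]
ft_force: [-0.2, 0.1, 0.2]
finger_gap: 0.0427
grip_force: 0.0
position: [0.4925, 0.1039, 0.0649]
ft_force: [-0.1, 0.4, -0.4]
position: [0.4925, 0.1039, 0.0649]
ft_force: [-0.1, 0.3, -0.5]
position: [0.4925, 0.1038, 0.0649]
ft_force: [-0.1, 0.3, 0.2]
```

```bash

python3 -m handwheel '[[[0,0,0,0,0,0],[0,0,0,0,0,0],[0,0,0,0,0,0],[0,0,0,0,0,0],[0,0,0,0,0,0]]]' 1 50
python3 -m handwheel '[[[0,0,2,0,0,0],[0,0,3,0,0,0],[0,0,4,0,0,0],[0,0,8,0,0,0],[0,0,16,0,0,0]]]'
python3 -m handwheel '[[[0,8,20,0,0,0],[-2,25,0,0,0,0],[-3,33,0,0,0,0],[-3,36,0,0,0,0],[-3,36,0,0,0,0]]]'|sed -n '2p;4p'
python3 -m handwheel '[[[-3,36,0,0,0,0],[-3,24,0,0,0,0],[-2,10,0,0,0,0],[0,4,-4,0,0,0],[0,0,0,0,0,0]]]'
```

```text
time_s: 20.67
position: [0.4925, 0.1038, 0.0649]
ee_rot: [3.142, -0.0, 1.335]
ft_force: [0.3, 0.1, 0.1]
finger_gap: 0.0231
grip_force: 49.6
time_s: 21.08
position: [0.4914, 0.1036, 0.0975]
ee_rot: [-3.139, 0.001, 1.335]
ft_force: [-0.5, -0.0, -4.7]
finger_gap: 0.0228
grip_force: 49.6
position: [0.4812, 0.2429, 0.1186]
ft_force: [0.8, 0.7, -5.3]
time_s: 21.92
position: [0.4731, 0.3158, 0.1134]
ee_rot: [-3.141, 0.001, 1.336]
ft_force: [-0.2, -2.3, -5.1]
finger_gap: 0.0234
grip_force: 49.7
```

```bash

python3 -m handwheel '[[[0,0,-20,0,0,0],[0,0,-30,0,0,0],[0,0,-22,0,0,0],[0,0,-12,0,0,0],[0,0,-4,0,0,0]]]'|sed -n '2p;4p'
python3 -m handwheel '[[[0,0,-2,0,0,0],[0,0,-1,0,0,0],[0,0,-1,0,0,0],[0,0,0,0,0,0]]]'|sed -n '2p;4p'
python3 -m handwheel '[[[0,0,-1,0,0,0],[0,0,-1,0,0,0],[0,0,0,0,0,0]]]'|sed -n '2p;4p'
```

```text
position: [0.4732, 0.3138, 0.0242]
ft_force: [-1.1, -0.3, -4.2]
position: [0.474, 0.316, 0.0227]
ft_force: [-0.2, -0.1, -5.0]
position: [0.4736, 0.3158, 0.0199]
ft_force: [0.2, 0.2, -4.9]
```

```bash

python3 -m handwheel '[[[0,0,-1,0,0,0],[0,0,0,0,0,0]]]'|sed -n '2p;4p'
python3 -m handwheel '[[[0,0,-1,0,0,0],[0,0,0,0,0,0]]]'|sed -n '2p;4p'
python3 -m handwheel '[[[0,0,-0.5,0,0,0],[0,0,0,0,0,0]]]'|sed -n '2p;4p'
```

```text
position: [0.4734, 0.3159, 0.0188]
ft_force: [-0.1, -0.1, -5.9]
position: [0.4736, 0.3159, 0.0185]
ft_force: [-2.8, -2.9, 10.0]
position: [0.4736, 0.3159, 0.0184]
ft_force: [-5.0, -5.1, 19.7]
```

The tray floor is felt. I'll relieve the pressure, release, rise and travel towards the bottle.

```bash

python3 -m handwheel '[[[0,0,1.3,0,0,0],[0,0,0,0,0,0]]]'|sed -n '2p;4p'
python3 -m handwheel '[[[0,0,0,0,0,0],[0,0,0,0,0,0],[0,0,0,0,0,0],[0,0,0,0,0,0],[0,0,0,0,0,0]]]' -1
python3 -m handwheel '[[[0,0,10,0,0,0],[0,0,25,0,0,0],[0,0,36,0,0,0],[0,0,38,0,0,0],[0,-10,36,0,0,0]]]'|sed -n '2p;4p'
python3 - <<'E'
from h import *
a=wgrab('w13');b=grab('side','d6')
E
python3 -m handwheel '[[[0,-25,30,0,0,0],[0,-36,10,0,0,0],[0,-38,0,0,0,0],[0,-38,0,0,0,0],[0,-38,0,0,0,0]]]'|sed -n '2p;4p'
python3 -m handwheel '[[[0,-38,0,0,0,0],[0,-38,0,0,0,0],[0,-38,0,0,0,0],[0,-38,0,0,0,0],[0,-38,0,0,0,0]]]'|sed -n '2p;4p'
python3 -m handwheel '[[[0,-38,0,0,0,0],[0,-38,0,0,0,0],[0,-38,0,0,0,0],[0,-38,0,0,0,0],[0,-38,0,0,0,0]]]'|sed -n '2p;4p'
python3 -m handwheel '[[[0,-38,0,0,0,0],[0,-36,0,0,0,0],[0,-15,0,0,0,0],[0,0,0,0,0,0]]]'
```

```text
position: [0.4736, 0.316, 0.0189]
ft_force: [0.3, -0.4, -5.5]
time_s: 24.0
position: [0.4735, 0.3159, 0.0186]
ee_rot: [-3.142, -0.0, 1.335]
ft_force: [-0.0, 0.2, 0.4]
finger_gap: 0.0814
grip_force: 0.0
position: [0.4727, 0.3074, 0.1663]
ft_force: [0.7, -0.3, 1.2]
position: [0.4731, 0.1292, 0.2044]
ft_force: [1.3, -0.5, 0.9]
position: [0.473, -0.061, 0.2043]
ft_force: [1.2, -0.1, 0.0]
position: [0.473, -0.251, 0.2043]
ft_force: [0.9, 0.7, -0.0]
time_s: 26.1
position: [0.4723, -0.3419, 0.2036]
ee_rot: [-3.141, 0.001, 1.33]
ft_force: [1.4, 0.7, -0.3]
finger_gap: 0.0855
grip_force: 0.0
```

```bash

python3 - <<'E'
from h import *
a=wgrab('w14');st=a['st'];f=a['frame'];print(st['position'])
R=Rot.from_euler('xyz',st['ee_rot']).as_matrix();M=np.array(a['mount']);fl=200/np.tan(np.radians(a['fovy'])/2)
def wp(P):
    q=M[:3,:3].T@(R.T@(np.array(P)-st['position'])-M[:3,3]);return fl*q[0]/q[2]+a['cx'],fl*q[1]/q[2]+a['cy']
print('exp top',wp([.4735,-.345,.163]),'base',wp([.4735,-.345,0]))
g=cv2.medianBlur(cv2.cvtColor(f,cv2.COLOR_RGB2GRAY),3)
c=cv2.HoughCircles(g,cv2.HOUGH_GRADIENT,1,10,param1=60,param2=18,minRadius=22,maxRadius=42)
for x in c[0][:12]: print(x.round(1),wray(a,x[0],x[1],.16).round(4))
hsv=cv2.cvtColor(f,cv2.COLOR_RGB2HSV)
for v in range(100,290,12): print(v,' '.join('%d/%d/%d'%tuple(hsv[v,u]) for u in range(240,400,12)))
E
```

```text
[ 0.4723233  -0.34194075  0.20356907]
exp top (np.float64(319.43053937542044), np.float64(213.40210765183033)) base (np.float64(317.8231977531452), np.float64(158.26742032488661))
[315.5 186.5  28.8] [ 0.4752 -0.3273]
[316.5 208.5  26.7] [ 0.4722 -0.3423]
[311.5 197.5  32.1] [ 0.4708 -0.334 ]
100 36/22/187 34/23/186 32/22/187 35/24/188 35/24/188 35/23/187 34/22/186 35/23/187 30/24/157 16/42/116 17/39/118 16/46/117 18/39/117 16/41/117
112 35/24/188 34/23/187 33/25/187 34/23/188 35/24/188 34/23/188 35/23/188 35/23/187 35/23/187 34/22/187 17/43/118 17/41/117 17/41/117 17/44/117
124 34/22/189 35/23/189 36/22/188 37/23/189 35/23/188 35/23/188 34/23/188 34/23/187 33/25/187 35/24/188 35/23/186 17/41/117 17/45/119 16/41/118
136 35/24/189 35/23/189 35/24/188 36/22/189 35/23/189 35/24/189 30/23/132 18/43/119 17/41/119 17/43/120 16/41/119 16/41/119 17/41/118 17/41/119
148 34/23/189 36/22/188 34/23/188 35/23/189 35/23/188 19/48/90 75/17/60 40/21/72 17/39/119 17/43/120 17/41/118 17/45/120 17/43/118 34/24/184
160 35/23/189 36/22/189 32/22/188 35/26/189 20/33/186 48/15/85 38/10/104 42/15/87 66/18/6
[... 780 characters left out ...]
24/189 35/23/191 37/23/191 34/23/189 36/22/189 42/7/189 43/9/190 35/24/190 35/23/190 35/24/190 35/23/189 35/23/189 35/23/190
244 35/23/189 37/23/189 34/22/189 33/24/189 35/23/190 34/23/189 36/22/189 35/24/190 35/23/190 34/23/190 36/21/190 35/23/189 35/23/190 35/23/190
256 34/22/189 36/22/189 36/22/189 34/22/188 35/23/190 35/23/190 35/23/189 35/24/190 35/25/191 34/22/189 37/23/191 35/24/190 32/23/189 35/23/189
268 37/24/188 35/24/189 35/23/189 34/22/189 35/23/190 37/23/190 35/24/189 36/21/190 34/23/189 34/23/189 34/23/189 35/23/189 35/23/189 35/23/189
280 37/23/188 35/23/189 35/23/190 38/22/189 36/22/189 34/22/189 35/23/188 35/23/190 35/24/189 36/22/188 35/23/189 34/22/189 35/23/188 34/23/187
```

```bash

python3 - <<'E'
from h import *
a=load('w14');f=a['frame'];hsv=cv2.cvtColor(f,cv2.COLOR_RGB2HSV)
m=((hsv[:,:,1]<19)|(hsv[:,:,2]<108)).astype(np.uint8);m[244:]=0
m=cv2.morphologyEx(m,cv2.MORPH_OPEN,np.ones((3,3)))
n,l,s,c=cv2.connectedComponentsWithStats(m)
k=l[200,316];print(s[k])
for v in range(140,244,6):
    u=np.where(l[v]==k)[0]; print(v,u.min() if len(u) else 0,u.max() if len(u) else 0)
E
```

```text
[ 287  137   57   99 4460]
140 304 328
146 299 333
152 296 336
158 295 337
164 294 339
170 292 339
176 289 341
182 288 342
188 288 343
194 289 342
200 289 342
206 288 341
212 288 343
218 289 342
224 293 338
230 299 331
236 0 0
242 0 0
```

Cap top centre at pixel (315.5,208) and base centre at (316,156) both give (0.472, −0.342), directly under the tool. Descending and gripping.

```bash

python3 -m handwheel '[[[0,0,-20,0,0,0],[0,0,-32,0,0,0],[0,0,-36,0,0,0],[0,0,-28,0,0,0],[0,0,-14,0,0,0]]]'
python3 -m handwheel '[[[0,0,-4,0,0,0],[0,0,0,0,0,0]]]'|sed -n '2p;4p'
python3 -m handwheel '[[[0,0,0,0,0,0],[0,0,0,0,0,0],[0,0,0,0,0,0],[0,0,0,0,0,0],[0,0,0,0,0,0]]]' 0.9 30
python3 -m handwheel '[[[0,0,0,0,0,0],[0,0,0,0,0,0],[0,0,0,0,0,0]]]' 0.9 30
```

```text
time_s: 26.57
position: [0.4725, -0.3357, 0.0709]
ee_rot: [-3.138, -0.002, 1.337]
ft_force: [0.3, -0.3, -0.6]
finger_gap: 0.0853
grip_force: 0.0
position: [0.4736, -0.3368, 0.0694]
ft_force: [0.4, -0.1, -0.0]
time_s: 27.15
position: [0.4738, -0.3384, 0.071]
ee_rot: [3.14, 0.001, 1.335]
ft_force: [-2.5, 2.4, 13.5]
finger_gap: 0.0411
grip_force: 25.7
time_s: 27.4
position: [0.4738, -0.3384, 0.0709]
ee_rot: [3.14, 0.001, 1.335]
ft_force: [-2.7, 1.5, 12.8]
finger_gap: 0.041
grip_force: 25.9
```

```bash

python3 -m handwheel '[[[0,0,2,0,0,0],[0,0,3,0,0,0],[0,0,5,0,0,0],[0,0,5,0,0,0],[0,0,0,0,0,0]]]'
python3 - <<'E'
from h import *
b=grab('side','d7');a=wgrab('w15');d=load('d1')
# bottle foot in the side view: difference along the bottle's columns against background, before and after
for im in(d,b): print(cv2.cvtColor(im['frame'],cv2.COLOR_RGB2GRAY)[178:196,394].tolist())
E
```

```text
time_s: 27.82
position: [0.474, -0.3385, 0.0858]
ee_rot: [3.14, 0.0, 1.335]
ft_force: [0.1, 0.5, -1.7]
finger_gap: 0.0412
grip_force: 28.1
[105, 105, 108, 109, 104, 98, 98, 86, 73, 52, 79, 89, 83, 90, 110, 108, 107, 107]
[106, 101, 105, 107, 97, 64, 82, 107, 96, 86, 89, 91, 127, 202, 204, 201, 202, 202]
```

```bash

python3 -m handwheel '[[[0,0,15,0,0,0],[0,0,28,0,0,0],[0,8,25,0,0,0],[1,18,15,0,0,0],[1,26,4,0,0,0]]]'|sed -n '2p;4p'
python3 -m handwheel '[[[1,32,0,0,0,0],[2,34,0,0,0,0],[2,34,0,0,0,0],[2,34,0,0,0,0],[2,34,0,0,0,0]]]'|sed -n '2p;4p'
python3 -m handwheel '[[[2,34,0,0,0,0],[2,34,0,0,0,0],[1,34,0,0,0,0],[1,34,0,0,0,0],[1,30,0,0,0,0]]]'|sed -n '2p;4p'
python3 -m handwheel '[[[1,22,0,0,0,0],[1,16,0,0,0,0],[0,10,0,0,0,0],[0,5,0,0,0,0],[0,0,0,0,0,0]]]'
python3 - <<'E'
from h import *
a=wgrab('w16');b=grab('side','d8');print(a['st']['position'],a['st']['ft_force'])
E
```

```text
position: [0.476, -0.2877, 0.1739]
ft_force: [-0.4, 0.4, -2.9]
position: [0.4842, -0.1167, 0.1716]
ft_force: [1.3, -0.4, -2.9]
position: [0.4911, 0.05, 0.1716]
ft_force: [0.1, 0.5, -1.9]
time_s: 29.58
position: [0.4934, 0.1013, 0.1715]
ee_rot: [-3.141, -0.0, 1.336]
ft_force: [0.6, 0.6, -1.6]
finger_gap: 0.041
grip_force: 28.3
[0.49336193 0.10127238 0.17152082] [ 0.62579014  0.62490742 -1.56602874]
```

```bash

python3 - <<'E'
from h import *
b=load('d8');d=load('d1')
for z in(.101,.115,.13): 
    P=np.array([.4924,.098,z]);u,v=proj(b,P);r=proj(b,P+[.022*.55,-.022*.83,0]);print(z,u.round(1),v.round(1))
u,v=map(int,proj(b,[.4924,.098,.115]))
df=np.abs(b['frame'].astype(int)-d['frame']).sum(2)
for vv in range(v-6,v+16,2): print(vv,df[vv,u-20:u+20].tolist())
K,R,p=cam(b);print(K[0,0],np.linalg.norm(p-[.49,.1,.1]))
E
```

```text
0.101 324.7 211.9
0.115 324.7 207.9
0.13 324.8 203.6
201 [3, 10, 6, 15, 23, 81, 99, 15, 4, 20, 20, 25, 35, 21, 194, 305, 298, 294, 275, 245, 247, 235, 225, 239, 224, 227, 213, 219, 164, 27, 44, 41, 41, 35, 42, 38, 26, 25, 33, 31]
203 [22, 18, 26, 15, 10, 41, 42, 21, 30, 37, 37, 41, 47, 22, 216, 289, 308, 325, 310, 264, 244, 221, 213, 193, 209, 229, 236, 235, 247, 257, 235, 237, 235, 239, 238, 124, 8, 4, 0, 3]
205 [238, 236, 250, 245, 184, 115, 195, 241, 234, 126, 5, 6, 69, 256, 364, 357, 322, 357, 327, 280, 260, 258, 262, 262, 268, 300, 285, 241, 245, 260, 241, 248, 246, 244, 242, 257, 255, 252, 258, 259]
207 [243, 238, 246, 246, 243, 247, 242, 242, 248, 250, 253, 246, 240, 276, 384, 375, 327, 374, 349, 277, 253, 257, 256, 253, 244, 266, 287, 278, 268, 256, 237, 249, 244, 246, 247, 242, 241, 245, 241, 231]
209 [246, 238, 240, 241, 238, 241, 244, 240, 246, 242, 247, 243, 241, 258, 314, 329, 330, 407, 436, 384, 366, 352, 338, 321, 318, 372, 366, 303, 255, 253, 246, 243, 241, 238, 228, 232, 233, 230, 237, 238]
211 [244, 243, 242, 246, 238, 238, 242, 240, 239, 247, 243, 240, 246, 259, 30
[... 429 characters left out ...]
115, 123, 110, 106, 99, 96, 115, 151, 188, 211, 236, 249, 237, 241, 215, 166, 184, 279, 402, 469]
217 [245, 242, 240, 242, 234, 229, 213, 199, 196, 195, 198, 191, 182, 183, 102, 10, 11, 24, 40, 40, 38, 30, 33, 32, 33, 32, 32, 34, 31, 34, 3, 64, 143, 191, 227, 249, 236, 277, 358, 385]
219 [246, 249, 228, 205, 187, 195, 198, 192, 194, 191, 205, 197, 196, 198, 200, 205, 210, 196, 192, 195, 101, 10, 30, 33, 25, 22, 20, 29, 21, 24, 32, 27, 33, 36, 12, 60, 153, 227, 240, 247]
221 [167, 166, 204, 198, 194, 204, 199, 199, 204, 197, 193, 195, 195, 195, 199, 198, 199, 195, 201, 199, 211, 202, 83, 25, 26, 22, 25, 24, 22, 23, 29, 28, 23, 19, 21, 39, 32, 30, 167, 247]
496.7836059106047 1.5117432895014902
```

```bash

python3 - <<'E'
from h import *
d=load('d1');b=load('d8')
t=np.linspace(0,6.28,60)
def low(im,x,y,z): return max(proj(im,[x+.022*np.cos(k),y+.022*np.sin(k),z])[1] for k in t)
print('d1 model low edge',low(d,.472,-.342,0),proj(d,[.472,-.342,0]))
g=cv2.cvtColor(d['frame'],cv2.COLOR_RGB2GRAY);
for u in(393,395,397):print(g[182:196,u].tolist())
print('d8 model',low(b,.4924,.098,.1006))
g=cv2.cvtColor(b['frame'],cv2.COLOR_RGB2GRAY)
for u in(323,325,327):print(g[206:222,u].tolist())
# weight back in tray: handle top in d8 vs d1
print([int(np.abs(b['frame'][v,275:300].astype(int)-d['frame'][v,275:300]).sum()/25) for v in range(246,282,3)])
E
```

```text
d1 model low edge 191.69364718090893 [393.78275528 188.96368832]
[95, 91, 92, 79, 60, 54, 83, 87, 81, 91, 108, 108, 107, 108]
[104, 82, 86, 84, 73, 50, 81, 88, 81, 80, 104, 108, 109, 109]
[81, 72, 72, 75, 63, 63, 87, 84, 76, 82, 98, 108, 109, 108]
d8 model 215.7271805670337
[104, 103, 90, 64, 67, 101, 106, 91, 92, 141, 181, 181, 168, 104, 97, 102]
[117, 112, 112, 77, 65, 103, 113, 98, 95, 137, 180, 179, 180, 171, 132, 100]
[110, 113, 117, 88, 82, 120, 137, 106, 101, 141, 182, 179, 178, 179, 179, 175]
[26, 26, 35, 26, 25, 20, 20, 33, 18, 12, 14, 16]
```

The bottle hangs upright at about (0.492, 0.098), its base near z 0.10, and the weight is back in the tray where it started. Shifting +4 mm in y and lowering.

```bash

python3 -m handwheel '[[[0,2,-8,0,0,0],[0,2,-12,0,0,0],[0,0,-10,0,0,0],[0,0,-6,0,0,0],[0,0,-2,0,0,0]]]'|sed -n '2p;4p'
python3 -m handwheel '[[[0,0,-1,0,0,0],[0,0,-1,0,0,0],[0,0,0,0,0,0]]]'|sed -n '2p;4p'
python3 -m handwheel '[[[0,0,-1,0,0,0],[0,0,-1,0,0,0],[0,0,-1,0,0,0],[0,0,0,0,0,0]]]'|sed -n '2p;4p'
```

```text
position: [0.4929, 0.1042, 0.1323]
ft_force: [-0.0, -0.1, -2.5]
position: [0.4937, 0.1048, 0.1318]
ft_force: [0.6, 0.2, -1.8]
position: [0.4935, 0.1048, 0.1286]
ft_force: [0.3, -0.4, -2.5]
```

```bash

python3 -m handwheel '[[[0,0,-1,0,0,0],[0,0,-1,0,0,0],[0,0,0,0,0,0],[0,0,0,0,0,0]]]'|sed -n '2p;4p'
python3 -m handwheel '[[[0,0,-1,0,0,0],[0,0,-1,0,0,0],[0,0,0,0,0,0],[0,0,0,0,0,0]]]'|sed -n '2p;4p'
python3 -m handwheel '[[[0,0,-1,0,0,0],[0,0,0,0,0,0],[0,0,0,0,0,0]]]'|sed -n '2p;4p'
```

```text
position: [0.4935, 0.1049, 0.1266]
ft_force: [0.1, 0.6, -1.7]
position: [0.4935, 0.1049, 0.1246]
ft_force: [0.1, -0.3, -0.0]
position: [0.4935, 0.1048, 0.1237]
ft_force: [-0.3, -0.4, 1.0]
```

```bash

python3 -m handwheel '[[[0,0,0.5,0,0,0],[0,0,0,0,0,0],[0,0,0,0,0,0],[0,0,0,0,0,0],[0,0,0,0,0,0]]]' -1
python3 -m handwheel '[[[0,0,5,0,0,0],[0,0,15,0,0,0],[0,0,25,0,0,0],[0,0,30,0,0,0],[0,0,30,0,0,0]]]'|sed -n '2p;4p'
python3 -m handwheel '[[[0,0,25,0,0,0],[0,0,15,0,0,0],[0,-20,0,0,0,0],[0,-30,0,0,0,0],[0,-30,0,0,0,0]]]'|sed -n '2p;4p'
python3 - <<'E'
from h import *
b=grab('side','d9');c=grab('scene','s9');a=wgrab('w17');d=load('d1')
# pan loaded ~2.5 mm: model axis in side view
for z in(.0535,.12,.17,.2165): print(z,proj(b,[.493,.102,z]).round(1),proj(c,[.493,.102,z]).round(1))
s=load('s1')
for im,o in((b,d),(c,s)):
    df=(np.abs(im['frame'].astype(int)-o['frame']).sum(2)>90)
    for z in(.07,.12,.17,.2):
        u,v=proj(im,[.493,.102,z]).round().astype(int);r=np.where(df[v,u-16:u+17])[0]+u-16
        print(z,v,u,''.join('#' if x else '.' for x in df[v,u-22:u+23]))
E
```

```text
time_s: 32.02
position: [0.4935, 0.1048, 0.1241]
ee_rot: [-3.142, 0.0, 1.335]
ft_force: [0.2, 0.3, 0.5]
finger_gap: 0.0854
grip_force: 0.0
position: [0.493, 0.105, 0.2306]
ft_force: [0.6, -0.0, 0.3]
position: [0.4933, 0.0245, 0.2699]
ft_force: [1.0, -0.0, -0.2]
0.0535 [323.5 225.7] [324.6 223.4]
0.12 [323.9 207. ] [324.7 206.7]
0.17 [324.2 192.4] [324.7 193.1]
0.2165 [324.5 178.4] [324.7 179.8]
0.07 221 324 ..###########################...........#####
0.12 207 324 #############################################
0.17 192 324 ...................###########...............
0.2 183 324 ....................#........................
0.07 219 325 ###############################..............
0.12 207 325 ############################################.
0.17 193 325 #############################################
0.2 185 325 #############################################
```

```bash

python3 -m handwheel '[[[-5,-38,0,0,0,0],[-5,-38,0,0,0,0],[-5,-38,0,0,0,0],[0,-30,0,0,0,0],[0,0,0,0,0,0]]]'|sed -n '2p;4p'
python3 - <<'E'
from h import *
a=wgrab('w18');b=grab('side','d10')
st=a['st'];R=Rot.from_euler('xyz',st['ee_rot']).as_matrix();M=np.array(a['mount']);fl=200/np.tan(np.radians(a['fovy'])/2)
def wp(P):
    q=M[:3,:3].T@(R.T@(np.array(P)-st['position'])-M[:3,3]);return np.array([fl*q[0]/q[2]+a['cx'],fl*q[1]/q[2]+a['cy']])
g=cv2.cvtColor(a['frame'],cv2.COLOR_RGB2GRAY)
c=np.array([.4643,-.0245]);e=np.array([np.cos(-.2334),np.sin(-.2334)])
print('slot gray by own x mm:')
for x in range(-52,53,2):
    P=np.r_[c+e*x/1000,.029];u,v=wp(P)
    print(x,int(g[int(round(v)),int(round(u))]) if 0<=v<400 and 0<=u<640 else None,end='; ')
f=b['frame'];h=cv2.cvtColor(f,cv2.COLOR_RGB2GRAY)
print()
for z in(.06,.08,.1,.14,.17,.195,.21):
    u,v=proj(b,[.493,.102,z]).round().astype(int);print(z,u,v,h[v,u-14:u+15].tolist())
print('col',h[172:236,323].tolist())
E
```

```text
position: [0.4779, -0.1244, 0.2693]
ft_force: [-0.1, -0.3, -0.5]
slot gray by own x mm:
-52 198; -50 196; -48 160; -46 115; -44 131; -42 180; -40 196; -38 198; -36 197; -34 197; -32 195; -30 194; -28 189; -26 176; -24 160; -22 131; -20 127; -18 127; -16 127; -14 127; -12 128; -10 126; -8 128; -6 128; -4 127; -2 127; 0 126; 2 127; 4 127; 6 127; 8 127; 10 127; 12 127; 14 128; 16 127; 18 127; 20 128; 22 127; 24 114; 26 109; 28 69; 30 56; 32 64; 34 53; 36 68; 38 53; 40 81; 42 103; 44 112; 46 103; 48 124; 50 128; 52 127; 
0.06 324 224 [124, 111, 98, 98, 98, 100, 95, 88, 91, 90, 77, 73, 71, 62, 64, 67, 81, 101, 105, 111, 114, 135, 164, 165, 162, 162, 161, 160, 161]
0.08 324 218 [128, 99, 94, 95, 98, 103, 94, 74, 78, 85, 78, 90, 103, 108, 111, 115, 113, 104, 96, 100, 114, 140, 174, 173, 172, 174, 188, 201, 211]
0.1 324 213 [203, 203, 202, 203, 206, 207, 185, 123, 79, 82, 90, 99, 106, 112, 116, 116, 114, 115, 118, 118, 117, 145, 197, 214, 214, 213, 212, 212, 213]
0.14 324 201 [126, 88, 66, 68, 80, 95, 96, 90, 86, 96, 97, 98, 102, 111, 116, 120, 112, 99, 105, 117, 122, 119, 112, 111, 111, 112, 111, 113, 113]
0.17 324 192 [90, 77, 75, 75, 77, 74, 64, 74, 95, 104, 109, 108, 104, 95, 99, 110, 110, 136, 160, 157, 154, 133, 93, 99, 153, 184, 189, 194, 192]
0.195 324 185 [96, 98, 95, 96, 96, 97, 97, 89, 78, 81, 84, 85, 95, 108, 107, 105, 111, 105, 109, 123, 119, 102, 79, 61, 76, 147, 194, 200, 204]
0.21 324 180 [176, 177, 176, 181, 192, 195, 195, 161, 85, 97, 145, 188, 204, 206, 208, 207, 206, 209, 209, 188, 143, 86, 68, 59, 76, 111, 127, 128, 125]
col [90, 86, 83, 128, 216, 216, 217, 218, 206, 123, 100, 104, 110, 108, 107, 110, 108, 109, 104, 96, 95, 113, 148, 150, 145, 121, 91, 104, 110, 111, 110, 112, 112, 112, 113, 112, 113, 112, 112, 112, 113, 112, 114, 111, 115, 113, 108, 107, 115, 111, 103, 67, 62, 102, 105, 93, 99, 153, 177, 173, 175, 178, 177, 174]
```

The bottle stands upright: its axis is at column 324 at both top and bottom, and its foot edge matches the pan centre. The ridge spans +27 to +41 mm, so the switch is fully on. The weight is in its tray. Handing in.

```bash
python3 -c "
from cell import *
print(get_state()['time_s']);print(job_done())"
```

```text
33.5167
the job is handed in; nothing more can be done
None
```

The job is handed in at 33.5 s: the scale is switched on, the check weight was weighed and is back upright in its tray, and the spray bottle stands upright in the middle of the pan; the judge's result was not shown.

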